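# Stand the specimen vials in the block and hold the magnifier over one

### The job

Stand the two open specimen vials upright in the two sockets of the aluminium block, one in each (either way round). Then pick up the black hand magnifier from the notebook by its handle, lift it over the bottles and the beaker, and hold it still and level with its glass centred over the mouth of the vial in the blue-ringed socket, about 2 cm above it and touching neither the vials nor the block; finish while still holding it there. Keep the open vials upright all the time, and do not shove or knock over the bottles and the beaker.

Things in the scene. Friction and masses are not known exactly. Their poses are not given: they have to be found in the camera images.
- vial_a: Open specimen vial of white-clear glass, standing upright; 57 mm tall, body 28 mm in diameter up to 41 mm, then a shoulder and a neck 22 mm in diameter from 48 mm to the mouth. About 30 g. Origin: centre of its underside; z is its axis, up. Grip round the body from above. The two vials are alike and interchangeable.
- vial_b: The second, identical open specimen vial; same sizes, origin and axes as vial_a.
- vial_block: Fixed aluminium block, 80 (its x) x 140 (its y) x 26 mm high, yaw varies. Two round sockets 32 mm in diameter and 16 mm deep (floor 10 mm above the worktop) at y = +32 mm (with a flat blue ring, 45 mm outside, 1.8 mm thick, round its mouth) and y = -32 mm (plain). Origin: centre of its underside. A seated vial's mouth is 67 mm above the worktop.
- blue_socket (a point): Centre of the floor of the blue-ringed socket, 10 mm above the worktop; axes as the block's.
- plain_socket (a point): Centre of the floor of the plain socket, 10 mm above the worktop; axes as the block's.
- lens: Black hand magnifier lying flat on the notebook, 143 mm long, 9 mm thick, about 60 g. Origin: underside, middle of its length; y runs from handle to glass, z up. Round glass, frame 62 mm wide, centre at y = +41 mm; handle 16 mm wide, y = -72 to +10 mm. It balances near y = +20 mm: grip across the handle near the frame (y about -6 mm). Handle starts roughly towards the robot.
- lens_glass (a point): Centre of the magnifier's glass, half-way through its 9 mm thickness (4.5 mm above its underside); axes as the lens's.
- notebook: Fixed purple notebook, 210 (its x) x 152 (its y) mm, lying flat, cover 11 mm above the worktop (wire binding along its +y edge up to 14 mm); the magnifier lies on it. Origin: centre of its underside.
- stain_bottle_1: Brown dropper bottle, 38 mm in diameter, 108 mm tall, standing loose between the magnifier and the vials; bystander. Origin: centre of its underside, z up.
- saline_bottle: Small white squeeze bottle, 33 mm in diameter, 117 mm tall, standing loose between the magnifier and the vials; bystander. Origin: centre of its underside, z up.
- beaker: Empty clear beaker, 80 mm in diameter, 97 mm tall, standing loose beyond the bottles; bystander. Origin: centre of its underside, z up.
Mind the look-alikes: they are no part of the job. Leave any pink or yellow look-alike of the vial_a alone.

How it is judged:
By the outcome, as a careful person would: the job done as asked, in the order asked, and still so for the second after the job is handed in, while the arm keeps its last pose, push and grip.
It also fails if it takes over 72 s, if anything falls off the work surface, if the arm or the gripper's body presses on something with over 40 N, if the wrist force passes 120 N, or if a joint passes its speed limit or range.

### The arm

A 6-joint arm with a two-finger parallel gripper is mounted at the origin on a cart in front of the work surface, level with it; the furniture and walls round the work are solid. World frame = base frame: x ahead of the robot, y to its left, z up, the work surface at z = 0. Lengths are in m, angles in degrees, forces in N, time in s.
With the tool pointing down it reaches from about 0.375 to 0.9 m from the base axis. Payload 3.1 kg.
Tool frame: the origin (TCP) lies at the very end of the fingers, on their centre line; the grasp point (between the pads) lies 19 mm behind it; z points along the fingers, y is the line along which they close (so a half turn about z gives the same grasp; the last joint's range is limited). The gripper opens to 87 mm and grips with 3 to 60 N. Pads are 19 mm wide; open, the fingers measure 117 mm over their backs; the gripper's body (75 mm by 190 mm) begins 51 mm behind the grasp point.
Start: joints at [-75.716, 30.224, 82.088, -0, 67.689, -10.227], TCP at [0.259, -0.569, 0.223] pointing down, gripper open.
Joint ranges: [-176.69, 176.69], [-43.24, 126.21], [12.49, 139.97], [-82, 262], [0, 151.66], [-163.58, 163.58]. Speed limits (degrees/s): [159.86, 159.86, 180, 180, 180, 180].

### API

Orientations are given as a 3x3 rotation matrix whose columns are the frame's x, y, z axes.
In Python, from rig import bot, imaging gives the robot as it stands.
- The arm moves only by the tool drive_tool, never from a script. Its argument "deltas" is text: rows parted by semicolons, each of 5 numbers parted by spaces: the finger opening in mm, from 0 to 87, then the shift along the world's x, y, z in mm, then the turn about the world's z in rad. In form: jaw dx dy dz twist; .... A call has 1 to 12 rows; each row is the pose to reach, as a shift and turn from the pose commanded when the call began; what a row does not reach only later rows make up. A row lasts 1/10 s, in which the tool goes at most 50 mm and 8.59 degrees, less where a joint would pass 70% of its speed; a pose out of reach is approached as far as the arm can. A call with a gripper value outside its range is refused whole. The fingers move at their own pace and stop on an object; the grip force is fixed at half the most. Time passes only in rows, so rows that repeat a pose let the fingers close. It gives the time, the measured TCP pose, the force, the opening and the grip force at its end, in the units of the state.
- bot.read_state(): the state, without advancing time (a new reading comes with each control period).
- imaging.capture(name): name is "side" or "top" or "wrist"; returns the picture (400x640x3 uint8, red, green, blue); there is no depth.
- imaging.camera_model(name): a dict with "fx", "fy", "cx", "cy" (pixels), "T" (4x4, takes a point from camera to world coordinates). Camera axes: x right, y down, z forward; pixel columns grow to the right and rows downward; lengths in m; the calibration is good to about 2 mm. A picture is of the moment at which its call begins: read the wrist's pose just before it. camera_model takes no time and is no camera call; for the wrist camera it gives the pose at the moment of the call.
- bot.hand_in(): hands the job in; it is judged then, once.
The state is a dict: "time_s": time; "joint_positions": joint angles; "qvel": joint speeds; "tau": joint torques, N m; "position": TCP position; "tcp_rot": TCP orientation; "force": force on the tool from outside, world axes, zero at the start; "moment": the same for the moment, N m; "opening": opening from 0.0 (shut) to 1.0 (fully open); "grasp_force": force on a finger pad.
Only numpy, scipy, OpenCV 4.12 (cv2) and the standard library are available. Lean on these libraries where they do the work, as an engineer would, in place of code of your own. Each camera call takes 0.05 s, during which the arm holds its last target. There are 200 camera calls.

## Working session

There is one attempt and no reset: what is moved stays moved. The work goes in short steps, Python scripts to look and compute and a tool call to move; the robot and the scene stay as the last step left them, time stands still between calls to the robot, and variables do not carry over. Pictures are saved under pics/ and viewed, at most 13 in all, crops included, and the job is handed in when it is done.

Besides the shell and the picture viewer there is one more tool, called by a JSON object that holds its "op" and its "data". drive_tool: Moves the arm, as the interface text tells. Its arguments: {"type":"object","properties":{"deltas":{"type":"string"}},"required":["deltas"]}

```bash
mkdir -p pics; ls
cat > h.py <<'E'
from rig import bot, imaging
import numpy as np, cv2
def ray(m,u,v,z):
    T=np.array(m["T"]); d=T[:3,:3]@np.array([(u-m["cx"])/m["fx"],(v-m["cy"])/m["fy"],1.]); o=T[:3,3]
    return o+d*(z-o[2])/d[2]
def proj(m,p):
    T=np.array(m["T"]); c=T[:3,:3].T@(np.array(p)-T[:3,3]); return m["fx"]*c[0]/c[2]+m["cx"], m["fy"]*c[1]/c[2]+m["cy"]
def save(im,n): cv2.imwrite("pics/"+n,cv2.cvtColor(im,cv2.COLOR_RGB2BGR))
E
python3 - <<'E'
from h import *
for n in("top","side"):
    save(imaging.capture(n),n+"0.png"); m=imaging.camera_model(n); print(n,m["fx"],np.round(m["T"],3).tolist())
E
```

```text
pics
top 492.4966527559469 [[-0.023, -0.992, 0.123, 0.331], [-1.0, 0.023, 0.001, 0.005], [-0.004, -0.123, -0.992, 1.337], [0.0, 0.0, 0.0, 1.0]]
side 375.7345294491782 [[-0.934, -0.207, 0.29, 0.23], [-0.356, 0.511, -0.782, 0.646], [0.014, -0.834, -0.551, 0.498], [0.0, 0.0, 0.0, 1.0]]
```

View pics/top0.png

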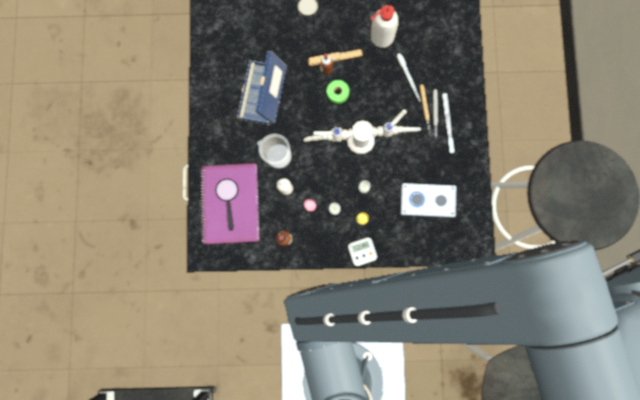

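View pics/side0.png

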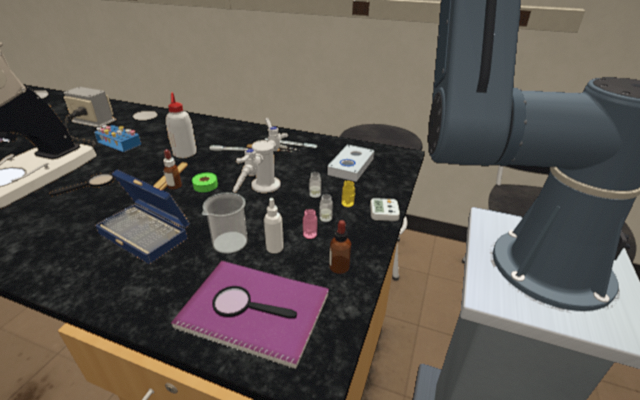

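The top view shows white-clear vials at about (364,186) and (334,208). The look-alikes are pink (310,205) and yellow (362,218), and the saline bottle's white top is at (285,186). The block is at (429,200), with its blue ring at (417,199), and the magnifier is at (228,200). I choose the two colourless vials and will check them in a close crop.

Run:
```python
from h import *
t=cv2.cvtColor(cv2.imread("pics/top0.png"),cv2.COLOR_BGR2RGB); m=imaging.camera_model("top")
save(cv2.resize(t[150:260,195:465],None,fx=2.9,fy=2.9,interpolation=cv2.INTER_CUBIC),"crop1.png")
hsv=cv2.cvtColor(t,cv2.COLOR_RGB2HSV)
def cen(x0,x1,y0,y1,mask):
    k=np.zeros_like(mask);k[y0:y1,x0:x1]=mask[y0:y1,x0:x1]
    n,l,s,c=cv2.connectedComponentsWithStats(k); i=1+np.argmax(s[1:,4]); return c[i],s[i],(l==i).astype(np.uint8)
br=((hsv[...,2]>95)*1).astype(np.uint8)
for n,b,z in(("va",(350,378,174,200),.04),("vb",(322,346,196,220),.04),("sal",(270,300,172,200),.06),("blk",(390,470,175,225),.026),("pink",(300,320,195,215),.04),("yel",(352,372,208,228),.04)):
    c,s,k=cen(*b,br); print(n,c.round(1),s,ray(m,*c,z).round(4))
    if n=="blk":
        r=cv2.minAreaRect(np.argwhere(k)[:,::-1].astype(np.float32)); print(r,[ray(m,*p,.026)[:2].round(4) for p in cv2.boxPoints(r)])
blue=((hsv[...,0]>95)&(hsv[...,0]<125)&(hsv[...,1]>90)).astype(np.uint8)
c,s,k=cen(395,460,178,222,blue); print("blue",c,s,ray(m,*c,.0278))
dk=((hsv[...,2]<75)).astype(np.uint8)
c,s,k=cen(206,254,170,238,dk); print("lens",c,s,cv2.minAreaRect(np.argwhere(k)[:,::-1].astype(np.float32)))
```

```text
va [364.  186.1] [358 180  13  14 146] [ 0.5052 -0.0685  0.04  ]
vb [334.2 208.1] [328 202  13  13 138] [0.4486 0.012  0.04  ]
sal [284.6 186.1] [276 178  18  18 239] [0.5074 0.1403 0.06  ]
blk [428.3 199.8] [ 400  182   57   36 1878] [ 0.4662 -0.2401  0.026 ]
((428.2738037109375, 199.7511444091797), (56.840354919433594, 33.43830490112305), 2.726310968399048) [array([ 0.427 , -0.1605]), array([ 0.5168, -0.1682]), array([ 0.5059, -0.3203]), array([ 0.4163, -0.3112])]
pink [309.6 204.6] [303 198  14  14 159] [0.4593 0.0768 0.04  ]
yel [362.1 218.1] [356 212  14  14 145] [ 0.4204 -0.061   0.04  ]Traceback (most recent call last):
  File "<stdin>", line 14, in <module>
  File "<stdin>", line 7, in cen
    return _wrapfunc(a, 'argmax', axis=axis, out=out, **kwds)
    return bound(*args, **kwds)
ValueError: attempt to get argmax of an empty sequence
```

View pics/crop1.png

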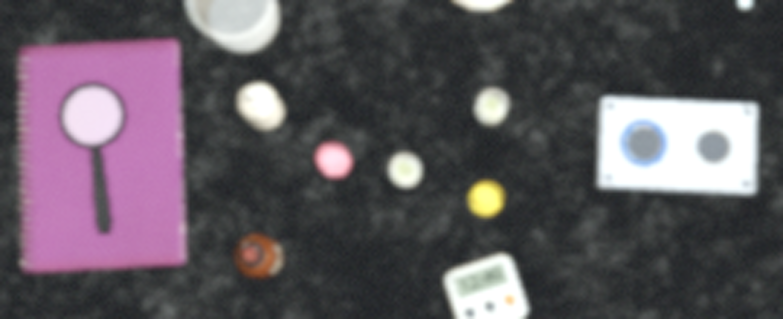

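The crop confirms it: two colourless vials at crop (491,106) and (404,170), pink at (333,160) and yellow at (486,199). The blue ring is at crop (644,143) and the plain socket at (714,147).

Run:
```python
from h import *
s=bot.read_state(); print(np.round(s["tcp_rot"],3).tolist(),s["position"],s["time_s"]); m=imaging.camera_model("wrist")
R=np.array(s["tcp_rot"]);T=np.array(m["T"]);print("cam in tool",(R.T@(T[:3,3]-s["position"])).round(3),(R.T@T[:3,:3]).round(2).tolist(),m["fx"])
t=imaging.camera_model("top")
for n,u,v,z in(("blue",195+644/2.9,150+143/2.9,.02),("plain",195+714/2.9,150+147/2.9,.02),("glass",195+93/2.9,150+115/2.9,.018),("hend",195+104/2.9,150+233/2.9,.018),("brown",285,239,.06)): print(n,ray(t,u,v,z).round(4))
```

```text
[[0.91, 0.415, -0.0], [0.415, -0.91, 0.002], [0.0, -0.002, -1.0]] [ 0.25914874 -0.56805239  0.22167522] 0.1
cam in tool [ 0.074  0.001 -0.161] [[-0.0, -0.96, -0.27], [1.0, -0.0, 0.0], [-0.0, -0.27, 0.96]] 353.4556483103847
blue [ 0.4688 -0.2112  0.02  ]
plain [ 0.4636 -0.2758  0.02  ]
glass [0.5073 0.3003 0.018 ]
hend [0.3973 0.2897 0.018 ]
brown [0.3696 0.1407 0.06  ]
```

{"op": "drive_tool", "data": {"deltas": "45 40 80 10 -0.1; 45 80 160 10 -0.2; 45 120 240 10 -0.3; 45 150 300 10 -0.4; 45 160 330 10 -0.427; 45 160 330 10 -0.427; 45 160 330 10 -0.427; 45 160 330 10 -0.427; 45 160 330 10 -0.427; 45 160 330 10 -0.427"}}

```text
time_s: 1.1
position: [0.4194, -0.2387, 0.2325]
tcp_rot: [[1.0, 0.002, -0.0], [0.002, -1.0, -0.001], [-0.0, 0.001, -1.0]]
force: [-0.1, -0.5, -0.7]
opening: 0.52
grasp_force: 0.0
```

Run:
```python
from h import *
s=bot.read_state(); m=imaging.camera_model("wrist"); save(imaging.capture("wrist"),"w1.png"); np.save("w1.npy",m,allow_pickle=True)
print(s["position"].round(4),np.round(s["tcp_rot"],3).tolist(),s["opening"]); 
for p in((.4688,-.208,.0278),(.464,-.272,.026)): print(proj(m,p))
```

```text
[ 0.4194 -0.2387  0.2325] [[1.0, 0.002, -0.0], [0.002, -1.0, -0.001], [-0.0, 0.001, -1.0]] 0.5204917294336745
(np.float64(291.0837175844317), np.float64(123.9375327771084))
(np.float64(353.81366149609556), np.float64(128.68488488896648))
```

View pics/w1.png

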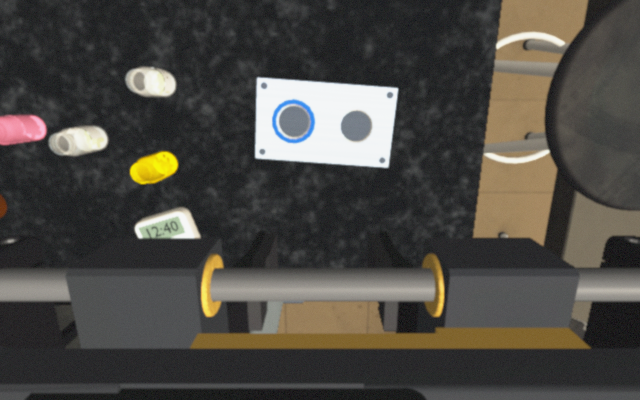

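The wrist view shows the block at (325,122), with the blue ring at about (293,121) and the plain socket at (356,126). The vials are at upper left, at (150,81) and (78,140). I'll measure the sockets from this view.

```bash
cat >> h.py <<'E'
def comps(k,x0,x1,y0,y1,amin=60):
    z=np.zeros(k.shape,np.uint8); z[y0:y1,x0:x1]=k[y0:y1,x0:x1]
    cs,_=cv2.findContours(z,cv2.RETR_EXTERNAL,cv2.CHAIN_APPROX_NONE); return [c for c in cs if cv2.contourArea(c)>amin]
E
python3 - <<'E'
from h import *
m=np.load("w1.npy",allow_pickle=True).item(); t=cv2.cvtColor(cv2.imread("pics/w1.png"),cv2.COLOR_BGR2RGB); h=cv2.cvtColor(t,cv2.COLOR_RGB2HSV)
b=(h[...,0]>95)&(h[...,0]<125)&(h[...,1]>120)&(h[...,2]>90)
for c in comps(b,262,325,90,155):
    e=cv2.fitEllipse(c); print("ring",e,ray(m,*e[0],.0278).round(4))
for c in comps(h[...,2]<170,335,378,100,150):
    e=cv2.fitEllipse(c); print("plain",e,ray(m,*e[0],.026).round(4))
for c in comps(h[...,2]>170,240,410,60,185,1000):
    r=cv2.boxPoints(cv2.minAreaRect(c)); P=np.array([ray(m,*p,.026)[:2] for p in r]); print("blk",P.round(4).tolist(),P.mean(0))
E
```

```text
ring ((293.0875549316406, 121.00114440917969), (40.7491340637207, 42.22825241088867), 156.9708709716797) [ 0.4717 -0.2101  0.0278]
plain ((355.8896179199219, 125.5994873046875), (28.948177337646484, 29.862152099609375), 46.73830032348633) [ 0.4671 -0.274   0.026 ]
blk [[0.4341, -0.1648], [0.5141, -0.1749], [0.5046, -0.3143], [0.4232, -0.3128]] [ 0.46900903 -0.24171415]
```

{"op": "drive_tool", "data": {"deltas": "45 8 50 0 0; 45 14 100 0 0; 45 20 150 0 0; 45 20 190 0 0; 45 20 210 0 0; 45 20 210 0 0; 45 20 210 0 0; 45 20 210 0 0"}}

```text
time_s: 1.95
position: [0.4399, -0.0304, 0.2326]
tcp_rot: [[1.0, -0.001, 0.001], [-0.001, -1.0, -0.001], [0.001, 0.001, -1.0]]
force: [0.4, -0.5, 0.3]
opening: 0.516
grasp_force: 0.0
```

Run:
```python
from h import *
s=bot.read_state(); m=imaging.camera_model("wrist"); t=imaging.capture("wrist"); save(t,"w2.png"); np.save("w2.npy",m,allow_pickle=True)
print(s["position"].round(4)); h=cv2.cvtColor(t,cv2.COLOR_RGB2HSV)
k=(h[...,2]>120)&(h[...,1]<90)
for p in((.505,-.0685,.057),(.4486,.012,.057),(.505,-.0685,0),(.4486,.012,0)):
    u,v=proj(m,p); print(round(u),round(v))
    if p[2]>0:
      for c in comps(k,int(u)-45,int(u)+45,max(0,int(v)-40),int(v)+40,100): print(cv2.boundingRect(c),cv2.fitEllipse(c))
```

```text
[ 0.4399 -0.0304  0.2326]
362 109
(347, 90, 31, 29) ((362.21624755859375, 103.85726928710938), (27.481056213378906, 29.613428115844727), 88.3259506225586)
277 169
(268, 146, 29, 31) ((282.08135986328125, 161.12657165527344), (26.14109230041504, 31.718036651611328), 35.80036926269531)
356 107
283 159
```

View pics/w2.png

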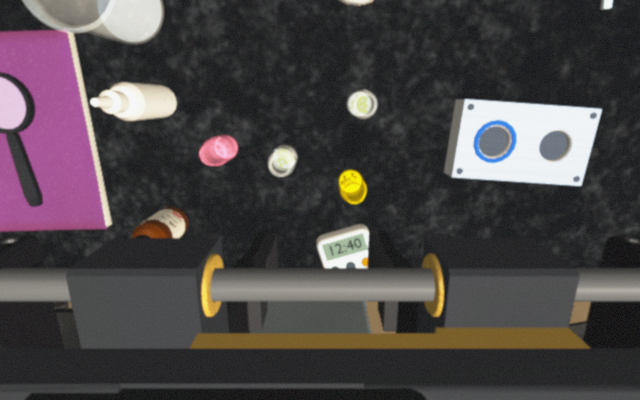

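The wrist view shows vial a almost end-on at (362,104) and vial b at (282,161). Pink is at (218,150) and yellow at (352,187).

Run:
```python
from h import *
m=np.load("w2.npy",allow_pickle=True).item()
for u,v in((362.2,104),(282.1,161.1)): print([ray(m,u,v,z).round(4)[:2].tolist() for z in(.03,.04,.05)])
```

```text
[[0.509, -0.0714], [0.5091, -0.0703], [0.5093, -0.0691]]
[[0.4518, 0.0102], [0.4535, 0.0091], [0.4552, 0.0079]]
```

{"op": "drive_tool", "data": {"deltas": "45 35 -20 0 0; 45 67 -40 -30 0; 45 67 -40 -75 0; 45 67 -40 -120 0; 45 67 -40 -150 0; 45 67 -40 -180 0; 45 67 -40 -200 0; 45 67 -40 -211 0; 45 67 -40 -211 0; 45 67 -40 -211 0; 45 67 -40 -211 0"}}

```text
time_s: 3.1
position: [0.5072, -0.0692, 0.0226]
tcp_rot: [[1.0, 0.0, 0.002], [0.0, -1.0, -0.001], [0.002, 0.001, -1.0]]
force: [0.4, -0.4, -0.4]
opening: 0.515
grasp_force: 0.0
```

{"op": "drive_tool", "data": {"deltas": "38 0 0 0 0; 34 0 0 0 0; 31 0 0 0 0; 29 0 0 0 0; 27 0 0 0 0; 24 0 0 0 0; 20 0 0 0 0; 20 0 0 0 0; 20 0 0 0 0"}}

```text
time_s: 4.0
position: [0.5064, -0.0687, 0.0216]
tcp_rot: [[1.0, 0.001, 0.0], [0.001, -1.0, -0.0], [0.0, 0.0, -1.0]]
force: [0.2, 0.4, 1.7]
opening: 0.298
grasp_force: 30.0
```

{"op": "drive_tool", "data": {"deltas": "20 0 0 10 0; 20 0 0 30 0; 20 0 0 60 0; 20 0 0 90 0; 20 0 0 100 0; 20 0 0 100 0; 20 0 0 100 0"}}

```text
time_s: 4.7
position: [0.5056, -0.0684, 0.121]
tcp_rot: [[1.0, 0.001, -0.001], [0.001, -1.0, 0.0], [-0.001, -0.0, -1.0]]
force: [1.2, 0.4, -1.1]
opening: 0.299
grasp_force: 30.0
```

Run:
```python
from h import *
s=bot.read_state(); print(s["position"].round(4),s["opening"],s["grasp_force"],s["force"])
t=imaging.capture("side"); m=imaging.camera_model("side"); u,v=map(int,proj(m,s["position"])); print(u,v)
w=imaging.capture("wrist"); mw=imaging.camera_model("wrist"); print([proj(mw,s["position"]+[0,0,d]) for d in(-.021,.036)])
a=cv2.resize(t[v-50:v+50,u-65:u+65],(520,400),interpolation=cv2.INTER_CUBIC); save(np.vstack([a[:300],cv2.resize(w[200:400,190:450],(520,280) if 0 else (520,300))]),"g1.png")
```

```text
[ 0.5056 -0.0684  0.121 ] 0.29909520568658526 29.997957780731213 [ 1.22257351  0.40904231 -1.05559157]
315 149
[(np.float64(321.2797178166467), np.float64(237.63564953998997)), (np.float64(320.9334092117666), np.float64(292.6081078056711))]
```

View pics/g1.png

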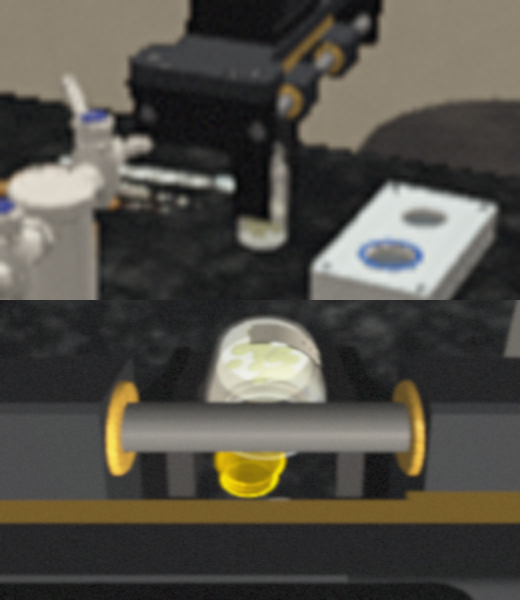

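The vial is held upright. Its far bottom rim shows in the wrist view at about row 212, which gives the vial's x offset in the jaws.

Run:
```python
from h import *
s=bot.read_state(); w=imaging.capture("wrist"); m=imaging.camera_model("wrist"); g=cv2.cvtColor(w,cv2.COLOR_RGB2GRAY)
print(g[200:226,316:328].mean(1).round().astype(int).tolist())
for z in(-.021,-.0195):
  for dx in(-4,0,4,8): print(z,dx,[round(c,1) for c in proj(m,s["position"]+[dx/1000+.014,0,z])])
```

```text
[42, 43, 42, 44, 43, 42, 42, 41, 41, 45, 65, 91, 127, 166, 184, 177, 156, 140, 136, 136, 135, 135, 136, 135, 136, 135]
-0.021 -4 [np.float64(321.0), np.float64(220.8)]
-0.021 0 [np.float64(321.0), np.float64(213.9)]
-0.021 4 [np.float64(321.0), np.float64(206.8)]
-0.021 8 [np.float64(321.0), np.float64(199.7)]
-0.0195 -4 [np.float64(321.0), np.float64(221.8)]
-0.0195 0 [np.float64(321.0), np.float64(214.7)]
-0.0195 4 [np.float64(321.0), np.float64(207.6)]
-0.0195 8 [np.float64(321.0), np.float64(200.4)]
```

{"op": "drive_tool", "data": {"deltas": "20 -8 -40 0 0; 20 -16 -80 0 0; 20 -24 -120 0 0; 20 -32 -160 0 0; 20 -38 -190 0 0; 20 -41 -205 0 0; 20 -41 -205 -20 0; 20 -41 -205 -40 0; 20 -41 -205 -45 0; 20 -41 -205 -45 0; 20 -41 -205 -45 0"}}

```text
time_s: 5.95
position: [0.4656, -0.2732, 0.0768]
tcp_rot: [[1.0, 0.002, 0.0], [0.002, -1.0, 0.0], [0.0, -0.0, -1.0]]
force: [0.0, -0.5, -0.8]
opening: 0.302
grasp_force: 30.0
```

Run:
```python
from h import *
s=bot.read_state(); w=imaging.capture("wrist"); m=imaging.camera_model("wrist"); save(w,"w3.png"); np.save("w3.npy",m,allow_pickle=True); print(s["position"])
print(proj(m,(.4671,-.274,.026)),proj(m,(.4717,-.2101,.0278)))
save(cv2.resize(w[120:300,190:430],(800,600),interpolation=cv2.INTER_CUBIC),"w3c.png")
```

```text
[ 0.46563349 -0.27323916  0.07676437]
(np.float64(321.8344509456733), np.float64(218.15006651745804)) (np.float64(219.58801794687395), np.float64(212.06566334052062))
```

View pics/w3c.png

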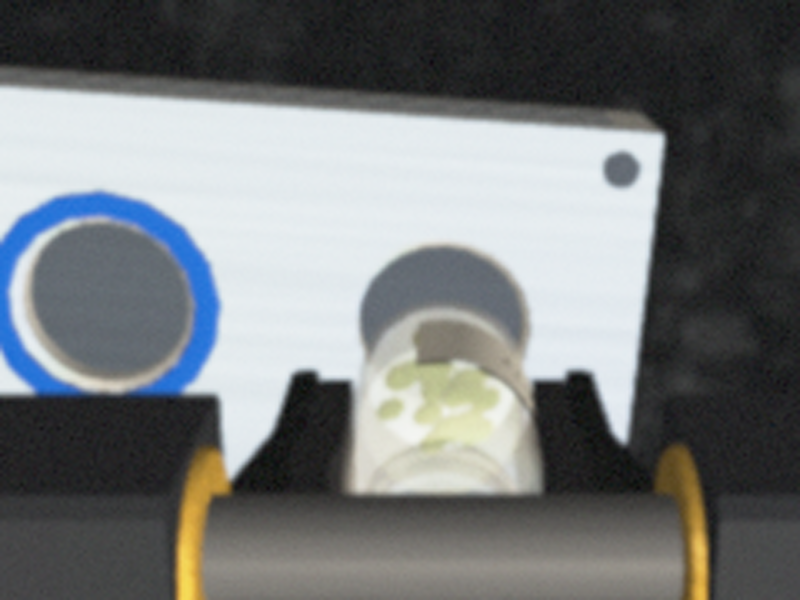

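Close up, the plain socket's top edge is at crop (444,243), the vial's bottom rim is just short of it, and the ring is at left.

Run:
```python
from h import *
from scipy.optimize import least_squares
m=np.load("w3.npy",allow_pickle=True).item(); t=cv2.cvtColor(cv2.imread("pics/w3.png"),cv2.COLOR_BGR2RGB); h=cv2.cvtColor(t,cv2.COLOR_RGB2HSV)
def circ(P,r):
    return least_squares(lambda c:np.hypot(P[:,0]-c[0],P[:,1]-c[1])-r,P.mean(0),loss="soft_l1",f_scale=.0005)
b=(h[...,0]>95)&(h[...,0]<125)&(h[...,1]>120)&(h[...,2]>90)
for c in comps(b,180,262,170,236,100):
    q=c[:,0]; q=q[q[:,1]<232]; P=np.array([ray(m,*p,.0278)[:2] for p in q]); f=circ(P,.0225); print("ring",f.x.round(4),np.abs(f.fun).mean())
for c in comps((h[...,2]<190),290,355,185,235,100):
    q=c[:,0]; q=q[q[:,1]<214]; P=np.array([ray(m,*p,.026)[:2] for p in q]); f=circ(P,.016); print("plain",f.x.round(4),np.abs(f.fun).mean(),len(q))
g=cv2.cvtColor(t,cv2.COLOR_RGB2GRAY).astype(int); print(g[205:222,318:330].mean(1).astype(int))
p=np.array([.46563,-.27324,.07676])
for dx in(0,2,4):print([round(float(x),1) for x in proj(m,p+[dx/1e3+.014,0,-.021])])
```

```text
ring [ 0.47   -0.2105] 0.002403901680057206
plain [ 0.4675 -0.2745] 0.00016179395764910192 63
[107 108 107 107 108 114 124 146 172 182 172 146 129 123 123 123 123]
[320.5, 214.0]
[320.5, 210.5]
[320.5, 207.0]
```

{"op": "drive_tool", "data": {"deltas": "20 0 0 -10 0; 20 0 0 -20 0; 20 0 0 -26 0; 20 0 0 -32 0; 20 0 0 -35 0; 20 0 0 -35 0; 20 0 0 -35 0"}}

```text
time_s: 6.7
position: [0.4653, -0.2737, 0.0415]
tcp_rot: [[1.0, 0.001, 0.0], [0.001, -1.0, 0.0], [0.0, -0.0, -1.0]]
force: [0.6, 0.5, -0.5]
opening: 0.298
grasp_force: 30.0
```

{"op": "drive_tool", "data": {"deltas": "20 0 0 -4 0; 20 0 0 -7 0; 20 0 0 -9 0; 20 0 0 -9 0; 20 0 0 -9 0"}}

```text
time_s: 7.2
position: [0.4653, -0.2736, 0.0325]
tcp_rot: [[1.0, 0.001, -0.0], [0.001, -1.0, 0.0], [-0.0, -0.0, -1.0]]
force: [-0.4, 0.5, -0.1]
opening: 0.3
grasp_force: 30.0
```

{"op": "drive_tool", "data": {"deltas": "20 0 0 -1 0; 20 0 0 -1 0; 28 0 0 -1 0; 34 0 0 -1 0; 42 0 0 -1 0; 42 0 0 -1 0; 42 0 0 10 0; 42 0 0 40 0; 42 0 0 80 0; 42 0 0 120 0; 42 0 0 160 0; 42 0 0 160 0"}}

```text
time_s: 8.4
position: [0.4684, -0.2762, 0.199]
tcp_rot: [[1.0, 0.001, 0.01], [0.001, -1.0, -0.009], [0.01, 0.009, -1.0]]
force: [0.7, -0.8, 0.3]
opening: 0.479
grasp_force: 0.0
```

{"op": "drive_tool", "data": {"deltas": "45 -4 45 30 0; 45 -8 90 30 0; 45 -11 135 30 0; 45 -14 180 30 0; 45 -14 225 10 0; 45 -14 270 0 0; 45 -14 282 -20 0; 45 -14 282 -60 0; 45 -14 282 -80 0; 45 -14 282 -80 0; 45 -14 282 -80 0"}}

```text
time_s: 9.5
position: [0.4511, 0.0084, 0.1126]
tcp_rot: [[1.0, 0.001, -0.001], [0.001, -1.0, 0.0], [-0.001, -0.0, -1.0]]
force: [0.1, 0.6, -0.4]
opening: 0.516
grasp_force: 0.0
```

Run:
```python
from h import *
s=bot.read_state(); w=imaging.capture("wrist"); m=imaging.camera_model("wrist"); save(w,"w4.png"); print(s["position"])
print([proj(m,(.453,.0095,z)) for z in(0,.041,.057)])
t=imaging.capture("top"); a=cv2.resize(t[150:260,260:470],(760,398),interpolation=cv2.INTER_CUBIC); save(np.vstack([a,cv2.resize(w[80:240,200:500],(760,190) if 0 else (760,202))]) ,"c4.png")
```

```text
[0.45113362 0.00836815 0.11261051]
[(np.float64(319.51801389778484), np.float64(193.21730149561236)), (np.float64(319.16930168578074), np.float64(208.38949722480953)), (np.float64(319.0005603650851), np.float64(215.7313001702339))]
```

View pics/c4.png

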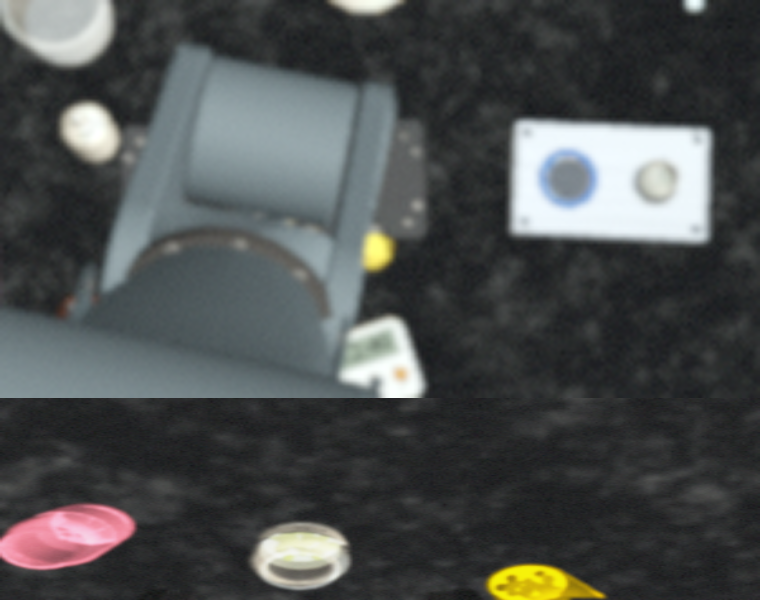

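Vial a is seated in the plain socket. Vial b is in the jaws' line, at wrist (318,204).

{"op": "drive_tool", "data": {"deltas": "45 0 2 -30 0; 45 0 2 -60 0; 45 0 2 -80 0; 45 0 2 -91 0; 45 0 2 -91 0; 45 0 2 -91 0; 38 0 2 -91 0; 34 0 2 -91 0; 31 0 2 -91 0; 28 0 2 -91 0; 24 0 2 -91 0; 20 0 2 -91 0"}}

```text
time_s: 10.8
position: [0.4514, 0.0104, 0.0217]
tcp_rot: [[1.0, 0.001, 0.0], [0.001, -1.0, -0.0], [0.0, 0.0, -1.0]]
force: [-0.1, 0.6, 3.4]
opening: 0.299
grasp_force: 30.0
```

{"op": "drive_tool", "data": {"deltas": "20 0 0 0 0; 20 0 0 0 0; 20 0 0 0 0; 20 0 0 10 0; 20 0 0 40 0; 20 0 0 80 0; 20 0 0 100 0; 20 0 0 100 0; 20 0 0 100 0"}}

```text
time_s: 11.7
position: [0.4511, 0.0104, 0.1218]
tcp_rot: [[1.0, 0.001, 0.001], [0.001, -1.0, -0.0], [0.001, 0.0, -1.0]]
force: [0.1, 0.1, -0.5]
opening: 0.302
grasp_force: 30.0
```

{"op": "drive_tool", "data": {"deltas": "20 4 -40 0 0; 20 8 -80 0 0; 20 12 -120 0 0; 20 15 -160 0 0; 20 18 -200 0 0; 20 19 -220 0 0; 20 19 -220 -20 0; 20 19 -220 -40 0; 20 19 -220 -45 0; 20 19 -220 -45 0; 20 19 -220 -45 0"}}

```text
time_s: 12.8
position: [0.4702, -0.2094, 0.0763]
tcp_rot: [[1.0, 0.001, -0.001], [0.001, -1.0, 0.001], [-0.001, -0.001, -1.0]]
force: [-0.4, 0.7, 0.7]
opening: 0.3
grasp_force: 30.0
```

Run:
```python
from h import *
s=bot.read_state(); w=imaging.capture("wrist"); m=imaging.camera_model("wrist"); save(w,"w5.png"); np.save("w5.npy",m,allow_pickle=True); p=s["position"]; print(p)
print(proj(m,(.4717,-.2101,.0278)))
g=cv2.cvtColor(w,cv2.COLOR_RGB2GRAY).astype(int); print(g[205:222,318:330].mean(1).astype(int))
for dx in(0,2,4):print([round(float(x),1) for x in proj(m,p+[dx/1e3+.014,0,-.0215])])
h=cv2.cvtColor(w,cv2.COLOR_RGB2HSV); b=(h[...,0]>95)&(h[...,0]<125)&(h[...,1]>120)&(h[...,2]>90)
ys,xs=np.nonzero(b[150:235,270:380]); q=np.c_[xs+270,ys+150]
from scipy.optimize import least_squares
E_=[]
for r in range(q[:,1].min(),215):
    x=q[q[:,1]==r,0]
    if len(x)>2: E_+= [(x.min()-.5,r),(x.max()+.5,r)]
P=np.array([ray(m,*e,.0278)[:2] for e in E_]); f=least_squares(lambda c:np.hypot(P[:,0]-c[0],P[:,1]-c[1])-.0225,P.mean(0),loss="soft_l1",f_scale=.0005); print("ring",f.x.round(4),np.abs(f.fun).mean(),"px",proj(m,(*f.x,.0278)))
save(cv2.resize(w[120:300,200:440],(800,600),interpolation=cv2.INTER_CUBIC),"w5c.png")
```

```text
[ 0.47023717 -0.20935842  0.07630068]
(np.float64(321.92805033072943), np.float64(219.38752014696905))
[105 105 106 106 106 105 106 106 108 113 122 143 169 183 179 157 133]
[320.6, 213.9]
[320.6, 210.4]
[320.6, 206.8]
ring [ 0.4708 -0.21  ] 0.0002889212295561745 px (np.float64(321.75350399504254), np.float64(220.67447482469157))
```

View pics/w5c.png

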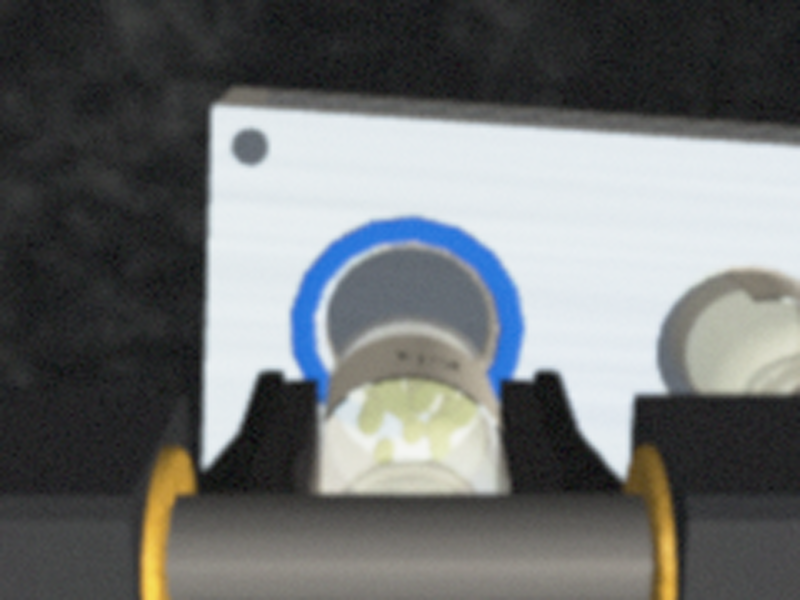

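The ring is centred at crop (408,325), and the vial is about 1.5 mm short of it in x. I'll correct that and insert.

{"op": "drive_tool", "data": {"deltas": "20 1.5 0.5 -8 0; 20 1.5 0.5 -18 0; 20 1.5 0.5 -26 0; 20 1.5 0.5 -32 0; 20 1.5 0.5 -35 0; 20 1.5 0.5 -35 0; 20 1.5 0.5 -35 0"}}

```text
time_s: 13.55
position: [0.4719, -0.2092, 0.0415]
tcp_rot: [[1.0, 0.001, 0.0], [0.001, -1.0, 0.0], [0.0, -0.0, -1.0]]
force: [-0.0, 0.0, 0.3]
opening: 0.306
grasp_force: 30.0
```

{"op": "drive_tool", "data": {"deltas": "20 0 0 -4 0; 20 0 0 -7 0; 20 0 0 -9 0; 20 0 0 -9 0; 20 0 0 -9 0"}}

```text
time_s: 14.05
position: [0.4718, -0.2091, 0.0325]
tcp_rot: [[1.0, 0.001, -0.0], [0.001, -1.0, 0.0], [-0.0, -0.0, -1.0]]
force: [0.6, 0.1, -1.1]
opening: 0.304
grasp_force: 30.0
```

{"op": "drive_tool", "data": {"deltas": "20 0 0 -1 0; 20 0 0 -1 0; 28 0 0 -1 0; 34 0 0 -1 0; 42 0 0 -1 0; 42 0 0 -1 0; 42 0 0 15 0; 42 0 0 50 0; 42 0 0 95 0; 42 0 0 140 0; 42 0 0 180 0; 42 0 0 200 0"}}

```text
time_s: 15.25
position: [0.4731, -0.21, 0.2364]
tcp_rot: [[1.0, 0.001, 0.005], [0.001, -1.0, -0.004], [0.005, 0.004, -1.0]]
force: [0.0, -0.4, -0.0]
opening: 0.481
grasp_force: 0.0
```

{"op": "drive_tool", "data": {"deltas": "40 -5 45 20 0; 40 -10 90 20 0; 40 -15 135 20 0; 40 -20 180 20 0; 40 -25 225 20 0; 40 -30 270 20 0; 40 -35 315 20 0; 40 -40 360 20 0; 40 -45 405 20 0; 40 -50 450 10 0; 40 -50 490 0 0; 40 -50 504 0 0"}}

```text
time_s: 16.45
position: [0.4204, 0.2976, 0.2314]
tcp_rot: [[1.0, 0.005, -0.002], [0.005, -1.0, 0.0], [-0.002, -0.0, -1.0]]
force: [-0.4, -0.1, -0.2]
opening: 0.459
grasp_force: 0.0
```

{"op": "drive_tool", "data": {"deltas": "40 0 0 -20 0.096; 40 0 0 -20 0.096; 40 0 0 -20 0.096"}}

```text
time_s: 16.75
position: [0.4216, 0.2941, 0.2125]
tcp_rot: [[0.996, 0.094, -0.001], [0.094, -0.996, -0.001], [-0.001, 0.001, -1.0]]
force: [-1.0, 0.1, 1.0]
opening: 0.463
grasp_force: 0.0
```

Run:
```python
from h import *
s=bot.read_state(); w=imaging.capture("wrist"); m=imaging.camera_model("wrist"); t=imaging.capture("top"); save(w,"w6.png"); save(t,"t6.png");np.save("w6.npy",m,allow_pickle=True); p=s["position"]; print(p)
print([proj(m,q) for q in((.507,.300,.02),(.460,.2955,.02),(.397,.29,.02))])
save(np.vstack([cv2.resize(w[:260],(640,260)),cv2.resize(t[170:240,390:470],(366,320),interpolation=cv2.INTER_CUBIC)[:,:].__class__(0) if 0 else np.pad(cv2.resize(t[170:240,390:470],(366,320),interpolation=cv2.INTER_CUBIC),((0,0),(0,274),(0,0)))]),"w6c.png")
```

```text
[0.42160202 0.29405463 0.2125381 ]
[(np.float64(323.3885411611658), np.float64(86.90274889093544)), (np.float64(323.42974826767113), np.float64(136.68597127265284)), (np.float64(322.971716991909), np.float64(198.0137004003671))]
```

View pics/w6c.png

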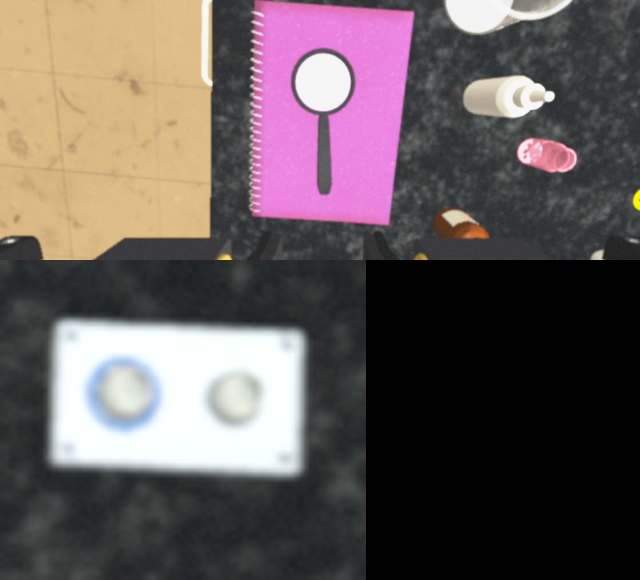

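Both vials are seated. The lens lies straight along the image, with the glass at (323,82) and the handle from (323,112) to (324,194). I'm descending to the handle just below the frame.

{"op": "drive_tool", "data": {"deltas": "40 20 2 -20 0.096; 40 40 2 -50 0; 40 40 2 -95 0; 40 40 2 -140 0; 40 40 2 -165 0; 40 40 2 -180 0; 40 40 2 -180 0; 40 40 2 -180 0"}}

```text
time_s: 17.65
position: [0.4628, 0.2967, 0.0333]
tcp_rot: [[0.995, 0.095, 0.001], [0.095, -0.995, 0.0], [0.001, -0.0, -1.0]]
force: [-0.1, 0.1, -0.5]
opening: 0.461
grasp_force: 0.0
```

Run:
```python
from h import *
s=bot.read_state(); w=imaging.capture("wrist"); m=imaging.camera_model("wrist"); save(w,"w7.png"); p=s["position"]; print(p,np.round(s["tcp_rot"],3).tolist())
h=cv2.cvtColor(w,cv2.COLOR_RGB2HSV); pk=((h[...,0]>140)&(h[...,0]<165)&(h[...,1]>70)).astype(np.uint8)
# black blob rows: handle edges per row left of rod
for r in range(60,250,15):
    x=np.nonzero(pk[r,200:440]==0)[0]+200
    print(r,(x.min(),x.max(),len(x)) if len(x) else None)
print(proj(m,p+[0,0,0]),proj(m,p+[.047,0.0045,0]))
```

```text
[0.4627683  0.29665533 0.0333035 ] [[0.995, 0.095, 0.001], [0.095, -0.995, 0.0], [0.001, -0.0, -1.0]]
60 (np.int64(200), np.int64(201), 2)
75 None
90 (np.int64(313), np.int64(329), 17)
105 (np.int64(281), np.int64(361), 81)
120 (np.int64(269), np.int64(373), 105)
135 (np.int64(263), np.int64(379), 117)
150 (np.int64(261), np.int64(381), 121)
165 (np.int64(263), np.int64(379), 117)
180 (np.int64(202), np.int64(373), 110)
195 (np.int64(200), np.int64(361), 89)
210 (np.int64(200), np.int64(330), 27)
225 (np.int64(204), np.int64(331), 21)
240 (np.int64(200), np.int64(439), 114)
(np.float64(321.24732763304127), np.float64(254.06388224056545)) (np.float64(321.15795312529343), np.float64(159.77808426447768))
```

{"op": "drive_tool", "data": {"deltas": "40 0 0 -10 0; 40 0 0 -17 0; 40 0 0 -20 0; 40 0 0 -20 0; 40 0 0 -20 0"}}

```text
time_s: 18.2
position: [0.4618, 0.2969, 0.0125]
tcp_rot: [[0.995, 0.097, -0.0], [0.097, -0.995, -0.0], [-0.0, 0.0, -1.0]]
force: [0.0, 0.2, 0.1]
opening: 0.459
grasp_force: 0.0
```

{"op": "drive_tool", "data": {"deltas": "34 0 0 0 0; 28 0 0 0 0; 24 0 0 0 0; 20 0 0 0 0; 17 0 0 0 0; 14 0 0 0 0; 10 0 0 0 0; 5 0 0 0 0; 5 0 0 0 0; 5 0 0 0 0"}}

```text
time_s: 19.2
position: [0.4618, 0.2968, 0.0126]
tcp_rot: [[0.995, 0.097, -0.0], [0.097, -0.995, 0.0], [-0.0, -0.0, -1.0]]
force: [-0.2, -0.2, 0.1]
opening: 0.166
grasp_force: 30.0
```

{"op": "drive_tool", "data": {"deltas": "5 0 0 5 0; 5 0 0 15 0; 5 0 0 35 0; 5 0 0 65 0; 5 0 0 100 0; 5 0 0 135 0; 5 0 0 165 0; 5 0 0 190 0; 5 0 0 200 0; 5 0 0 200 0; 5 0 0 200 0; 5 0 0 200 0"}}

```text
time_s: 20.4
position: [0.4607, 0.2964, 0.211]
tcp_rot: [[0.995, 0.097, -0.003], [0.097, -0.995, -0.001], [-0.003, 0.001, -1.0]]
force: [-0.1, 1.4, -0.3]
opening: 0.172
grasp_force: 30.0
```

```bash
cat > lens.py <<'E'
from h import *
def glass(w,m,p,R):
    """glass centre from inner bright disc / dark frame, as tool offsets for the nominal lens plane"""
    g=cv2.cvtColor(w,cv2.COLOR_RGB2GRAY)
    return [proj(m,p+R@np.array([.047,0,-.0030])),proj(m,p+R@np.array([.047+.031,0,-.003]))]
E
python3 - <<'E'
from lens import *
s=bot.read_state(); w=imaging.capture("wrist"); m=imaging.camera_model("wrist"); sd=imaging.capture("side"); ms=imaging.camera_model("side"); save(w,"w8.png"); save(sd,"s8.png");p=s["position"];R=np.array(s["tcp_rot"]); print(p,s["opening"],s["force"]); print(glass(w,m,p,R))
u,v=map(int,proj(ms,p)); print(u,v)
a=cv2.resize(sd[max(0,v-60):v+60,u-100:u+60],(640,480)[:2]) ; save(np.vstack([a[60:400],w[60:310]]),"g8.png")
E
```

```text
[0.46070311 0.29639116 0.21096858] 0.17235119422879297 [-0.13885171  1.44712984 -0.3194661 ]
[(np.float64(320.6589181271442), np.float64(161.08290240807452)), (np.float64(320.53727125501285), np.float64(89.31985444351669))]
248 206
```

View pics/g8.png

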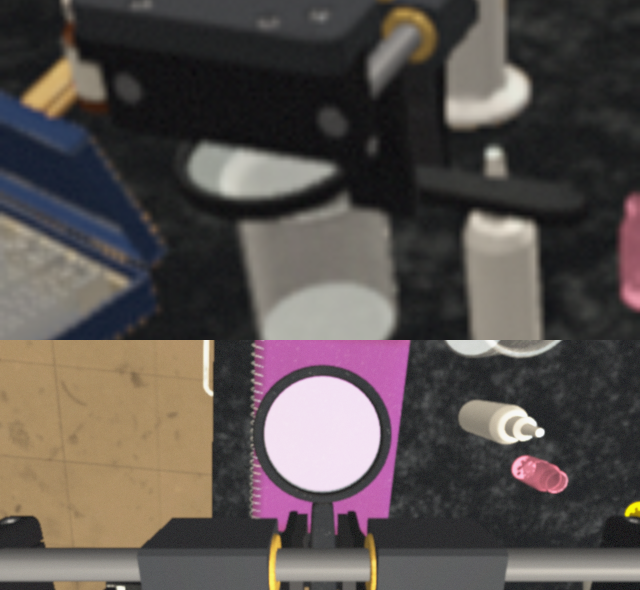

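The magnifier is held by its handle near the frame, and the glass centre in the wrist view is at about (322,152). I'll check slip and droop against the pre-grasp picture, in which the lens lay flat.

```bash
cat > lens.py <<'E'
from h import *
from scipy.optimize import least_squares
def frame(w):
    g=cv2.cvtColor(w,cv2.COLOR_RGB2HSV)
    k=((g[...,2]>200)&(g[...,1]<60)).astype(np.uint8)
    c=max(comps(k,255,390,60,230,1500),key=cv2.contourArea); return c[:,0].astype(float)
def fit(w,C,plane):  # C: camera->tool 4x4; circle of glass (tool frame): x0,y0,pitch,r with lens plane at z0(tool)
    q=frame(w)
    K=np.linalg.inv(C)
    ths=np.linspace(0,2*np.pi,len(q),endpoint=False)
    return q
E
python3 - <<'E'
from lens import *
m=imaging.camera_model("wrist"); s=bot.read_state()
def C(m,p,R): T=np.eye(4);T[:3,:3]=R;T[:3,3]=p; return np.linalg.inv(T)@np.array(m["T"])
Ct=C(m,s["position"],np.array(s["tcp_rot"])); print(Ct.round(4)[:3].tolist())
mt=dict(m,T=Ct)  # tool-frame camera
rd=lambda n:cv2.cvtColor(cv2.imread("pics/"+n),cv2.COLOR_BGR2RGB)
for n,zt in(("w7.png",.0333-.0155),("w8.png",.0126-.0155)):
    e=cv2.fitEllipse(frame(rd(n)).astype(np.float32)); q=frame(rd(n)); P=np.array([ray(mt,*x,zt) for x in q])
    print(n,e, "x %.4f..%.4f y %.4f..%.4f"%(P[:,0].min(),P[:,0].max(),P[:,1].min(),P[:,1].max()), "wx %.4f wy %.4f"%(np.ptp(P[:,0]),np.ptp(P[:,1])))
    def res(a):
        # a: x0,y0,r,pitch(up positive) about the grip at tool origin
        dirx=np.array([np.cos(a[3]),0,-np.sin(a[3])]); nrm=np.array([np.sin(a[3]),0,np.cos(a[3])]); o=Ct[:3,3]
        pts=[]
        for u,v in q:
            d=Ct[:3,:3]@np.array([(u-m["cx"])/m["fx"],(v-m["cy"])/m["fy"],1]); p0=np.array([0,0,zt]); X=o+d*((p0-o)@nrm)/(d@nrm)-p0
            pts.append(np.hypot(X@dirx-a[0],X[1]-a[1])-a[2])
        return np.array(pts)
    f=least_squares(res,[.047,0,.027,0]); print(f.x.round(4),np.abs(f.fun).mean().round(5))
E
```

```text
[[-0.0005, -0.9636, -0.2674, 0.0739], [1.0, -0.0008, 0.001, 0.0005], [-0.0012, -0.2674, 0.9636, -0.1611]]
w7.png ((320.8476867675781, 149.54672241210938), (101.6313705444336, 101.97288513183594), 99.25059509277344) x 0.0226..0.0739 y -0.0258..0.0260 wx 0.0513 wy 0.0519
[0.0483 0.0001 0.0257 0.0148] 0.00012
w8.png ((321.79803466796875, 153.3070068359375), (113.59475708007812, 114.18978118896484), 96.21916198730469) x 0.0237..0.0751 y -0.0251..0.0263 wx 0.0515 wy 0.0515
[0.0493 0.0005 0.0256 0.0062] 0.0001
```

The lens is level within 1° and has not slipped. Carrying it high over to the block.

{"op": "drive_tool", "data": {"deltas": "5 -1 -10 0 0; 5 -2 -25 0 0; 5 -4 -50 0 0; 5 -6 -80 0 0; 5 -8 -110 0 0; 5 -11 -140 0 0; 5 -13 -170 0 0; 5 -15 -200 0 0; 5 -18 -230 0 0; 5 -20 -260 0 0; 5 -22 -290 0 0; 5 -24 -310 0 0"}}

```text
time_s: 21.7
position: [0.437, -0.0157, 0.2125]
tcp_rot: [[0.996, 0.095, -0.0], [0.095, -0.996, -0.001], [-0.0, 0.001, -1.0]]
force: [-0.0, -0.1, -0.3]
opening: 0.168
grasp_force: 30.0
```

{"op": "drive_tool", "data": {"deltas": "5 -2 -30 0 0; 5 -4 -60 0 0; 5 -7 -90 0 0; 5 -10 -120 0 0; 5 -12 -150 0 0; 5 -14 -175 0 0; 5 -15 -190 0 0; 5 -15 -198 0 0; 5 -15 -200 0 0; 5 -15 -200 0 0; 5 -15 -200 0 0; 5 -15 -200 0 0"}}

```text
time_s: 22.9
position: [0.4227, -0.2121, 0.2125]
tcp_rot: [[0.995, 0.098, -0.0], [0.098, -0.995, 0.0], [-0.0, -0.0, -1.0]]
force: [0.6, 0.7, 0.4]
opening: 0.165
grasp_force: 30.0
```

Now (.4227, -.2121, .2125). Target (.422, -.2138, .087).

{"op": "drive_tool", "data": {"deltas": "5 -1 -2 -10 0; 5 -1 -2 -30 0; 5 -1 -2 -55 0; 5 -1 -2 -80 0; 5 -1 -2 -100 0; 5 -1 -2 -115 0; 5 -1 -2 -122 0; 5 -1 -2 -125 0; 5 -1 -2 -125 0; 5 -1 -2 -125 0; 5 -1 -2 -125 0"}}

```text
time_s: 24.0
position: [0.4222, -0.2155, 0.0882]
tcp_rot: [[0.995, 0.097, 0.001], [0.097, -0.995, -0.001], [0.001, 0.001, -1.0]]
force: [0.3, -0.0, -0.1]
opening: 0.166
grasp_force: 30.0
```

Run:
```python
from h import *
s=bot.read_state(); p=s["position"]; R=np.array(s["tcp_rot"]); print(p,s["force"].round(1),s["opening"])
w=imaging.capture("wrist"); m=imaging.camera_model("wrist"); sd=imaging.capture("side"); ms=imaging.camera_model("side"); save(w,"w9.png"); save(sd,"s9.png")
print("mouth px",proj(m,(.471,-.2095,.067)),"glass px",proj(m,p+R@np.array([.0493,.0005,-.003])),"ringoutline",[proj(m,(.471+dx,-.2095,.067)) for dx in(.011,-.011)])
u,v=map(int,proj(ms,(.471,-.21,.08))); a=cv2.resize(sd[v-40:v+40,u-80:u+80],(640,320),interpolation=cv2.INTER_CUBIC)
save(np.vstack([a,w[40:310]]),"g9.png")
```

```text
[ 0.42223802 -0.21546991  0.08822911] [ 0.3 -0.  -0.1] 0.16582569803619904
mouth px (np.float64(318.37400191160725), np.float64(148.7938883662842)) glass px (np.float64(321.7617740029533), np.float64(155.66278879006398)) ringoutline [(np.float64(320.39726566318717), np.float64(127.22337812432407)), (np.float64(316.4143760612334), np.float64(169.68593936205363))]
```

View pics/g9.png

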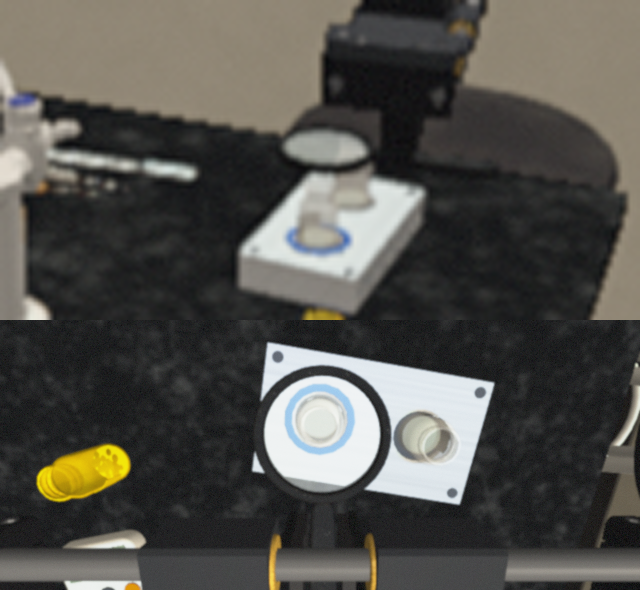

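Both vials are seated upright, and the blue-ringed vial's mouth sits under the glass. I'll nudge 1.5 mm in y, let it settle, then hand in.

{"op": "drive_tool", "data": {"deltas": "5 0 1.5 -0.5 0; 5 0 1.5 -0.5 0; 5 0 1.5 -0.5 0; 5 0 1.5 -0.5 0; 5 0 1.5 -0.5 0; 5 0 1.5 -0.5 0; 5 0 1.5 -0.5 0; 5 0 1.5 -0.5 0; 5 0 1.5 -0.5 0; 5 0 1.5 -0.5 0"}}

```text
time_s: 25.1
position: [0.4218, -0.2137, 0.087]
tcp_rot: [[0.995, 0.097, -0.0], [0.097, -0.995, -0.0], [-0.0, 0.0, -1.0]]
force: [-0.3, 0.8, -0.3]
opening: 0.17
grasp_force: 30.0
```

```bash
python3 -c "
from h import *
print(bot.read_state()['position'],bot.read_state()['qvel'].round(2)); print(bot.hand_in())"
```

```text
[ 0.42181586 -0.21365846  0.08704032] [ 0.09  0.04  0.06  0.   -0.03 -0.03]
the job is handed in; nothing more can be done
None
```

Job handed in at about 25 s: both vials stand upright in their sockets, and the magnifier is held still and level with its glass centred about 2 cm above the blue-ringed vial's mouth; no verdict was returned.

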